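# Square up the snack boards and hold the drying clamp open

## Task

Get the washed snack boards ready for the drying clamp: tap the untidy stack of three in the tray home into the corner of its two ledges, until all the edges are flush. Then take the grip of the spring clamp, pull the slide out until its pointer is level with the mark, and keep holding it there, so that I can drop the stack in: finish while still holding the grip. Leave the boards squared up and do not shift the other things on the counter.

Things in the scene. Friction and masses are not known exactly. Their poses are not given: they have to be found in the camera images.
- tray_seat (a point): Squaring tray of plywood, fixed to the counter: floor 8 mm thick, straight ledges (tops 34 mm above the counter) along its far (+x) and left (+y) sides, other sides open. This point: where the stack's centre is when home in the corner, 18.5 mm above the counter. From it the ledges' inner faces are at x = +40 and y = +50 mm; the floor runs to x = -89, y = -99 mm
- board0_center (a point): Centre (half-way up) of the bottom one of three equal thin wooden snack boards lying as an untidy stack in the tray: 80 mm (its x) by 100 mm (its y) by 7 mm thick (z), about 50 g, square edges. It starts 9 to 32 mm away from home in both x and y and turned up to 0.14 rad; the boards slide easily (under 2 N)
- board1_center (a point): Centre (half-way up) of the middle one of three equal thin wooden snack boards lying as an untidy stack in the tray: 80 mm (its x) by 100 mm (its y) by 7 mm thick (z), about 50 g, square edges. It starts 9 to 32 mm away from home in both x and y and turned up to 0.14 rad; the boards slide easily (under 2 N)
- board2_center (a point): Centre (half-way up) of the top one of three equal thin wooden snack boards lying as an untidy stack in the tray: 80 mm (its x) by 100 mm (its y) by 7 mm thick (z), about 50 g, square edges. It starts 9 to 32 mm away from home in both x and y and turned up to 0.14 rad; the boards slide easily (under 2 N)
- slide (a joint): How far the spring clamp's slide is pulled out, in m: 0 shut (springs hold it there), 0.08 at its stop. It moves along the clamp's -x, roughly towards the robot. The springs pull back with about 5 N at 0 and 0.9 N more per 10 mm (10 N at 55 mm); let go, it flies shut
- slide_grip (a point): Grip of the clamp: upright wooden block on the steel slide, 14 mm thick (its x, the line of the pull; pull along -x), 40 mm wide (y), standing free from 42 to 106 mm above the counter. This point: on its centre line, 85 mm above the counter. 66 mm clear behind it (+x) is the slide's steel jaw, 90 mm wide, top 82 mm above the counter, which moves along
- slide_pointer (a point): Tip of the thin dark steel pointer (3 mm thick, 14 mm high) that sticks out sideways (+y) from the slide, 39.5 mm above the counter; it moves with the slide
- mark_fin (a point): The mark: small dark upright steel fin, 3 mm thick, 16 mm high, on a clip fixed on the steel strip along the clamp's left (+y) side; its place differs each time, 35 to 65 mm along the pull from the pointer's rest. Its axes are the clamp's; the pointer is level with it when both have the same x along the clamp. This point is 39.5 mm above the counter
- clamp_base (a point): Spring drying clamp, fixed to the counter: pale wooden base 260 mm (x) by 150 mm (y), 14 mm thick, fixed wooden jaw at its far end (90 mm wide, 90 mm high), two rods with coil springs, low end block at its near end (44 mm high). This point: centre of its underside
- tin: Two-tier round steel lunch tin with a bail handle, 130 mm across, 160 mm high, bystander; origin at the centre of its underside
- bottle: Glass bottle with twist cap, 68 mm across, 210 mm high, bystander; origin at the centre of its underside
- teapot: White ceramic teapot, 136 mm across plus spout and handle, 130 mm high, bystander; origin at the centre of its underside
- brush: Plastic dish brush lying on the counter, bystander; its x axis runs along it
- spoon: Steel tablespoon, 200 mm long, lying on the counter between tray and clamp, bystander; its x axis runs along it
- cup: Aluminium cup, 68 mm across, 75 mm high, standing between the two on the robot's side, bystander; origin at the centre of its underside
Mind the look-alikes: they are no part of the job. Leave any pink, purple or red look-alike of the part that bears board2_center alone.

How it is judged:
By the outcome, as a careful person would: the job done as asked, in the order asked, and still so for the second after the job is handed in, while the arm keeps its last pose, push and grip.
It also fails if it takes over 72 s, if anything falls off the work surface, if the arm or the gripper's body presses on something with over 40 N, if the wrist force passes 120 N, or if a joint passes its speed limit or range.

## Robot

A 6-joint arm with a two-finger parallel gripper is mounted at the origin on the work surface. World frame = base frame: x ahead of the robot, y to its left, z up, the work surface at z = 0. Lengths are in m, angles in rad, forces in N, time in s.
With the tool pointing down it reaches from about 0.25 to 0.725 m from the base axis. Payload 4 kg.
Tool frame: the origin (TCP) lies on the centre line of the jaws, within the pads' length; the fingertips stand 17 mm ahead of it and the grasp point (between the pads) lies 2 mm behind it; z points along the fingers, y is the line along which they close (so a half turn about z gives the same grasp; the last joint's range is limited). The gripper opens to 85 mm and grips with 20 to 120 N. Pads are 22 mm wide; open, the fingers measure 114 mm over their backs; the gripper's body (76 mm by 85 mm) begins 54 mm behind the grasp point. The pads swing forward as they close: fully open they stand 13 mm farther back than shut.
Start: joints at [1.196, 0.241, 0.005, 1.335, 0, 1.571], TCP at [0.183, 0.465, 0.248] pointing down, gripper open.
Joint ranges: [-2.72, 2.72], [-1.05, 1.87], [-1.09, 1.28], [-1.99, 2.15], [-1.42, 1.44], [-3.14, 3.14]. Speed limits (rad/s): [2.79, 2.79, 3.14, 3.14, 3.14, 3.14].

## Interface

Orientations are given as a unit quaternion [x, y, z, w].
In Python, from workcell import bot, camera, get_calibration gives the robot as it stands.
- The arm moves only by the tool apply_moves, never from a script. Its argument "steps" is a list of rows, each a list of 3 entries, a list of its own where there are three numbers: the shift along the tool's x, y, z as a fraction of full scale, then the turn, a rotation vector about the tool's x, y, z as a fraction of full scale, then the opening, from 0 (shut) to 1 (fully open). A call has exactly 8 rows; each row shifts and turns the commanded pose from where the row before left it, along the tool's axes as they then stand; what a row does not reach is not made up. Full scale, the value 1, is 20 cm for a shift and pi rad for a turn. A row lasts 1/12 s, in which the tool goes at most 41.7 mm and 7.16 degrees, less where a joint would pass 70% of its speed; a pose out of reach is approached as far as the arm can. A call with a number of a shift or a turn outside -1 to 1 is refused whole. A call with a gripper value outside its range is refused whole. The fingers move at their own pace and stop on an object; the grip force is fixed at half the most. Time passes only in rows, so rows that do not move let the fingers close, or fill a call up. It gives the time, the measured TCP pose, the force, the opening and the grip force at its end, in the units of the state.
- bot.get_obs(): the state, without advancing time (a new reading comes with each control period).
- camera(name): name is "scene" or "side" or "wrist"; returns (picture, depth): 480x640x3 uint8, red, green, blue; 480x640 float32, m along the optical axis (not along the pixel's ray), 0 where there is no reading.
- get_calibration(name): a dict with "fov_y" (degrees; the focal length in pixels is half the picture's height over the tangent of half this angle, whatever the lens; pixels are square), "cx", "cy" (the principal point, pixels), "dist_coeffs" ([k1, k2, p1, p2, k3] as OpenCV has them; the pictures are not rectified), "rvec" (rotation vector, rad) and "tvec" (3), from world to camera coordinates, as OpenCV has them. Camera axes: x right, y down, z forward; pixel columns grow to the right and rows downward; lengths in m; the calibration is good to about 2 mm. A picture is of the moment at which its call begins: read the wrist's pose just before it. get_calibration takes no time and is no camera call; for the wrist camera it gives the pose at the moment of the call.
- bot.job_done(): hands the job in; it is judged then, once.
The state is a dict: "clock": time; "joint_pos": joint angles; "joint_vel": joint speeds; "tau": joint torques, N m; "eef_pos": TCP position; "tool_rot": TCP orientation; "ft_force": force on the tool from outside, world axes, zero at the start; "ft_torque": the same for the moment, N m; "grip_width": finger opening in m; "grasp_force": force on a finger pad.
Only numpy, scipy, OpenCV 4.12 (cv2) and the standard library are available. Lean on these libraries where they do the work, as an engineer would, in place of code of your own. Each camera call takes 0.05 s, during which the arm holds its last target. There are 200 camera calls.

## Working session

There is one attempt and no reset: what is moved stays moved. The work goes in short steps, Python scripts to look and compute and a tool call to move; the robot and the scene stay as the last step left them, time stands still between calls to the robot, and variables do not carry over. Pictures are saved under pics/ and viewed, at most 10 in all, crops included, and the job is handed in when it is done.

Besides the shell and the picture viewer there is one more tool, called after ">>>" in YAML: its name, and indented under it one key for each argument. apply_moves: Moves the arm, as the interface text tells. Its arguments: {"type":"object","properties":{"steps":{"type":"array"}},"required":["steps"]}

```bash
mkdir -p pics; cat > h.py <<'E'
import numpy as np, cv2
from workcell import bot, camera, get_calibration
def cal(n):
    c=get_calibration(n); f=240/np.tan(np.radians(c["fov_y"])/2)
    K=np.array([[f,0,c["cx"]],[0,f,c["cy"]],[0,0,1.]])
    return K,np.array(c["dist_coeffs"],float),cv2.Rodrigues(np.array(c["rvec"],float))[0],np.array(c["tvec"],float).ravel()
def plane(C,uv,z):
    K,d,R,t=C
    p=cv2.undistortPoints(np.array(uv,float).reshape(-1,1,2),K,d)[:,0]
    r=np.c_[p,np.ones(len(p))]@R; o=-R.T@t
    return o+r*((z-o[2])/r[:,2])[:,None]
def proj(C,X):
    K,d,R,t=C
    return cv2.projectPoints(np.array(X,float).reshape(-1,1,3),cv2.Rodrigues(R)[0],t,K,d)[0][:,0]
def cloud(C,D):
    K,d,R,t=C
    v,u=np.mgrid[0:480,0:640]
    p=cv2.undistortPoints(np.stack([u,v],-1).reshape(-1,1,2).astype(float),K,d)[:,0]
    X=np.c_[p,np.ones(len(p))]*D.reshape(-1,1)
    return ((X-t)@R).reshape(480,640,3)
E
python3 - <<'E'
from h import *
for n in ["scene","side"]:
    C=cal(n); p,D=camera(n); cv2.imwrite(f"pics/{n}0.png",p[:,:,::-1]); np.savez(f"{n}0.npz",p=p,D=D)
    print(n,C[0][0,0],-C[2].T@C[3],C[2][2])
print(bot.get_obs())
E
```

```text
scene 617.23572666561 [1.6044329  0.15529652 1.04841109] [-0.73300574 -0.11755948 -0.66998683]
side 518.017234878036 [ 0.19436915 -0.7754383   1.06243622] [ 0.27971549  0.57185344 -0.77119575]
{'clock': 0.1, 'joint_pos': array([ 1.19602351e+00,  2.41325766e-01,  3.87061795e-03,  1.33521965e+00,
       -7.10166956e-06,  1.57081913e+00]), 'joint_vel': array([-2.31090495e-04,  2.87991902e-05,  2.67942343e-03, -5.70354659e-05,
       -9.09693042e-04,  6.99417988e-04]), 'tau': array([ 2.89291020e-04, -3.73137653e+01,  2.53009576e+01,  1.08418163e-02,
        1.38071442e-05,  1.02050208e-06]), 'eef_pos': array([0.18283627, 0.46479593, 0.24751235]), 'tool_rot': array([ 1.86302810e-01,  9.82491924e-01, -9.23458657e-04, -1.71472855e-04]), 'ft_force': array([-0.13380037,  0.37813893, -0.82909351]), 'ft_torque': array([-0.04308042, -0.0361056 ,  0.02339089]), 'grasp_force': 0.0, 'grip_width': 0.08561137189924069}
```

View pics/scene0.png

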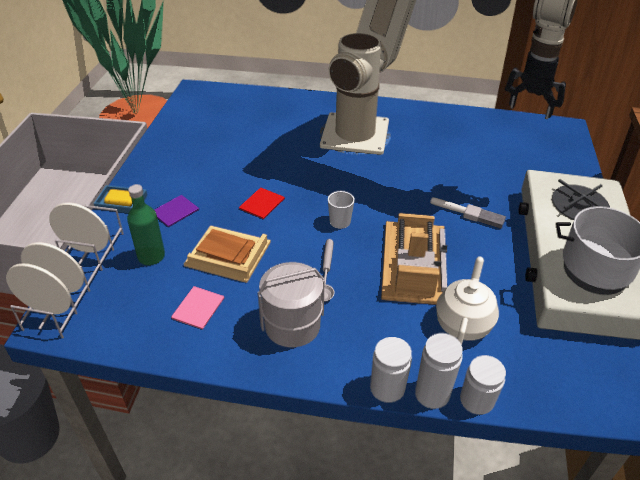

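View pics/side0.png

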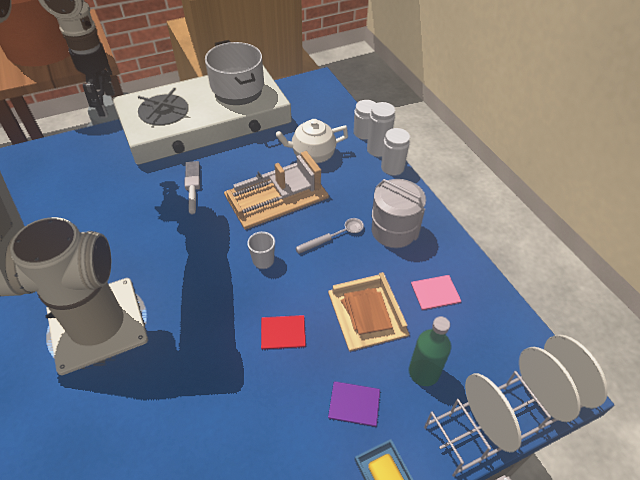

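The scene view shows the tray at about (228,252) and the clamp at about (414,260). In the side view they are at about (368,312) and (277,190). The red, purple and pink boards are decoys.

```bash
python3 - <<'E'
from h import *
S=np.load("scene0.npz");T=np.load("side0.npz")
def crop(p,x,y,w,h): return cv2.resize(p[y:y+h,x:x+w,::-1],(400,300),interpolation=cv2.INTER_CUBIC)
a=np.vstack([np.hstack([crop(S["p"],178,217,100,75),crop(T["p"],318,272,100,75)]),np.hstack([crop(S["p"],364,205,100,75),crop(T["p"],217,147,120,90)])])
cv2.imwrite("pics/crop0.png",a)
# rough cloud of things
for n,Z in (("scene",S),("side",T)):
    C=cal(n);X=cloud(C,Z["D"]);p=Z["p"].astype(int)
    hsv=cv2.cvtColor(Z["p"],cv2.COLOR_RGB2HSV)
    ok=Z["D"]>0
    reg={"scene":[(178,217,100,75),(364,205,100,100)],"side":[(318,265,100,90),(217,147,120,90)]}[n]
    for k,(x,y,w,h) in enumerate(reg):
        m=np.zeros((480,640),bool);m[y:y+h,x:x+w]=1;m&=ok
        wood=m&(hsv[...,0]<30)&(hsv[...,1]>60)
        q=X[wood];q=q[(q[:,2]>.003)&(q[:,2]<.13)]
        print(n,k,len(q),np.percentile(q,[1,50,99],axis=0).round(3).tolist())
        if k==0:
            top=m&(X[...,2]>.031)&(X[...,2]<.038)&wood
            r=cv2.minAreaRect(X[top][:,:2].astype(np.float32)*1000);print("ledge",r,X[top].mean(0))
            b=m&(hsv[...,0]<14)&(hsv[...,1]>100)&(X[...,2]>.02)
            print("bd",cv2.minAreaRect(X[b][:,:2].astype(np.float32)*1000),np.median(X[b],0),b.sum())
E
```

```text
scene 0 2867 [[0.509, -0.318, 0.003], [0.604, -0.229, 0.024], [0.664, -0.151, 0.035]]
ledge ((591.6100463867188, -233.7274169921875), (152.32122802734375, 133.23402404785156), 82.3247299194336) [ 0.61904394 -0.2155088   0.03288177]
bd ((583.77490234375, -241.15159606933594), (117.63018798828125, 87.88157653808594), 76.2245101928711) [ 0.58495588 -0.24321859  0.02692621] 1089
scene 1 3982 [[0.407, 0.137, 0.006], [0.575, 0.203, 0.017], [0.666, 0.274, 0.104]]
side 0 4015 [[0.503, -0.325, 0.004], [0.575, -0.248, 0.023], [0.649, -0.159, 0.036]]
ledge ((582.9832763671875, -237.89187622070312), (154.0535430908203, 131.6029052734375), 82.57679748535156) [ 0.60615636 -0.22154522  0.03333137]
bd ((576.0803833007812, -244.139892578125), (118.929443359375, 86.91682434082031), 76.96156311035156) [ 0.57474333 -0.24924493  0.02814279] 1496
side 1 2647 [[0.399, 0.131, 0.004], [0.51, 0.175, 0.014], [0.654, 0.267, 0.104]]
```

View pics/crop0.png

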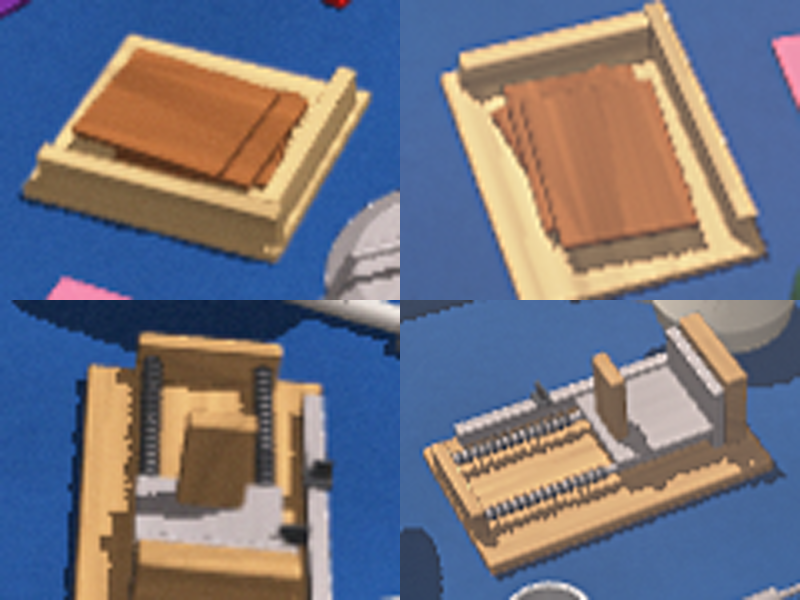

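The crops show the tray ledges and fanned boards on top, and the clamp with its grip, pointer and mark fin below. I'll take one larger zoom for pixel picks.

```bash
python3 - <<'E'
from h import *
S=np.load("scene0.npz");T=np.load("side0.npz")
def crop(p,x,y,w,h): 
    c=cv2.resize(p[y:y+h,x:x+w,::-1],(w*8,h*8),interpolation=cv2.INTER_CUBIC)
    for i in range(0,w,10):
        cv2.line(c,(i*8,0),(i*8,6),(255,255,255),1); cv2.putText(c,str(x+i),(i*8,16),0,.35,(0,255,255),1)
    for i in range(0,h,10):
        cv2.line(c,(0,i*8),(6,i*8),(255,255,255),1); cv2.putText(c,str(y+i),(2,i*8+12),0,.35,(0,255,255),1)
    return c
cv2.imwrite("pics/c1.png",np.hstack([crop(S["p"],182,222,46,62),crop(S["p"],228,222,54,62)])[:, :800])
a=crop(T["p"],325,270,85,75)[:, :680]; cv2.imwrite("pics/c2.png",a)
cv2.imwrite("pics/c3.png",np.hstack([crop(S["p"],384,208,50,75),crop(T["p"],235,150,50,75)]))
E
```

```text
(no output)
```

View pics/c2.png

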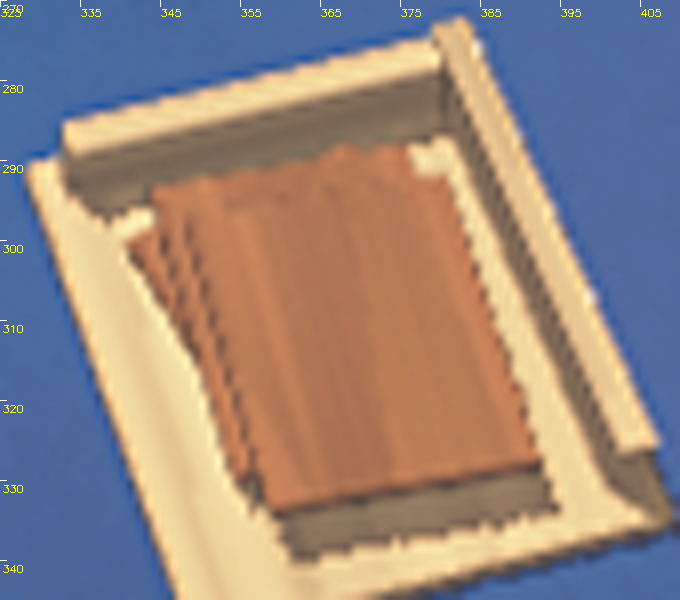

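View pics/c1.png

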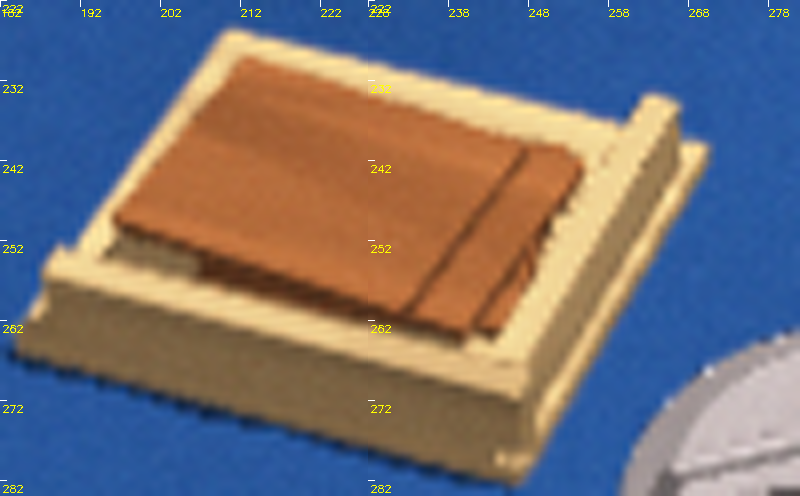

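In c2 (side), the inner ledge edges run (65,152)→(440,62) and (440,62)→(618,452) in crop pixels. In c1 (scene), the outer ledge edge runs (45,272)→(522,398), with the +y ledge's edges to its right.

View pics/c3.png

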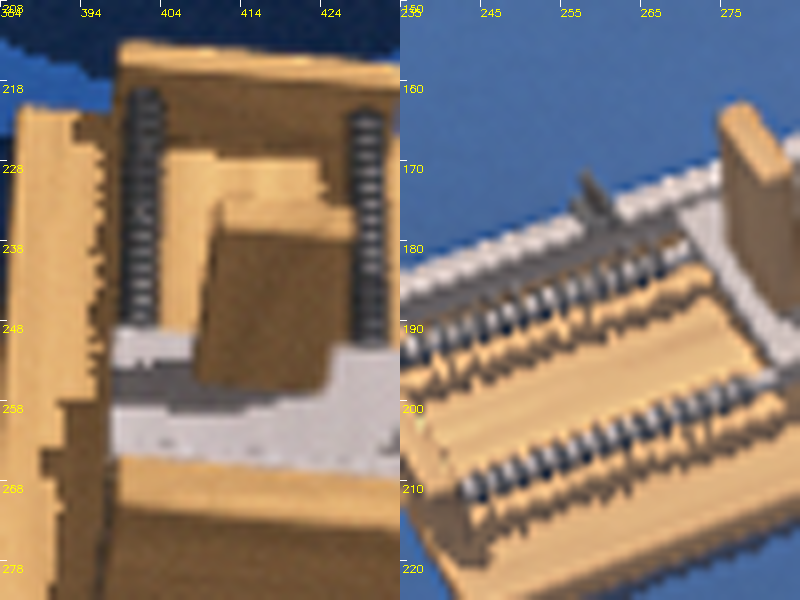

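```bash
python3 - <<'E'
from h import *
C=cal("side");f=lambda L:[(325+(u+.5)/8-.5,270+(v+.5)/8-.5) for u,v in L]
P=plane(C,f([(65,152),(440,62),(618,452),(658,443),(470,18)]),.034)
print("side ledge: y-inner-left, corner, x-inner-near, x-outer near, x-outer far\n",P.round(4))
print("ang y-ledge",np.degrees(np.arctan2(*(P[1]-P[0])[[1,0]])),"x-ledge",np.degrees(np.arctan2(*(P[1]-P[2])[[1,0]]))-90)
print("board",plane(C,f([(275,515),(540,460),(445,175),(185,225)]),.029).round(4))
C=cal("scene");g=lambda L:[((182+(u+.5)/8-.5) if u<368 else 228+(u-368+.5)/8-.5,222+(v+.5)/8-.5) for u,v in L]
P=plane(C,g([(45,272),(522,398),(680,112),(640,98),(62,245),(500,362)]),.034)
print("scene: x-outer right, outer corner, y-outer near, y-inner near, x-inner right, corner\n",P.round(4))
print("ang x",np.degrees(np.arctan2(*(P[1]-P[0])[[1,0]]))-90, np.degrees(np.arctan2(*(P[1]-P[2])[[1,0]])))
for n in ["scene","side"]:
  Z=np.load(n+"0.npz");C=cal(n);X=cloud(C,Z["D"])
  pts={"scene":dict(bottle=(147,225),cup=(340,200),tin=(292,290),pot=(468,300)),"side":dict(bottle=(430,355),cup=(261,245),tin=(398,200),pot=(315,135))}[n]
  for k,(u,v) in pts.items():
    q=X[v-3:v+4,u-3:u+4].reshape(-1,3); print(n,k,np.median(q,0).round(3))
E
```

```text
side ledge: y-inner-left, corner, x-inner-near, x-outer near, x-outer far
 [[ 0.5259 -0.1627  0.034 ]
 [ 0.6437 -0.1808  0.034 ]
 [ 0.6234 -0.3196  0.034 ]
 [ 0.6352 -0.3218  0.034 ]
 [ 0.6601 -0.1702  0.034 ]]
ang y-ledge -8.706483787340673 x-ledge -8.337507052820527
board [[ 0.5275 -0.2944  0.029 ]
 [ 0.604  -0.3103  0.029 ]
 [ 0.627  -0.2146  0.029 ]
 [ 0.5484 -0.1979  0.029 ]]
scene: x-outer right, outer corner, y-outer near, y-inner near, x-inner right, corner
 [[ 0.6409 -0.3163  0.034 ]
 [ 0.6654 -0.1646  0.034 ]
 [ 0.5399 -0.1479  0.034 ]
 [ 0.5359 -0.1613  0.034 ]
 [ 0.6291 -0.315   0.034 ]
 [ 0.6526 -0.1745  0.034 ]]
ang x -9.181431199923637 -7.600707206764394
scene bottle [ 0.647 -0.398  0.124]
scene cup [0.39  0.01  0.048]
scene tin [ 0.794 -0.031  0.137]
scene pot [0.732 0.323 0.106]
side bottle [ 0.599 -0.442  0.134]
side cup [0.42  0.037 0.028]
side tin [ 0.755 -0.055  0.138]
side pot [0.691 0.297 0.1  ]
```

c3 shows the mark fin at about side pixel (259,175) and the grip top at about (279,166). The tray yaw comes out near −8.5° and the seat near (0.601, −0.2215). The two views disagree by about 8 mm, so force feedback will settle the rest. Now I'll move over to the robot side of the tray.

>>> apply_moves:
  steps:
    - [[0, 0, 0], [0, 0, -0.036], 0.5]
    - [[0, 0, 0], [0, 0, -0.036], 0.5]
    - [[-0.11, -0.175, 0], [0, 0, 0], 0.5]
    - [[-0.11, -0.175, 0], [0, 0, 0], 0.5]
    - [[-0.11, -0.175, 0], [0, 0, 0], 0.5]
    - [[-0.11, -0.175, 0], [0, 0, 0], 0.5]
    - [[-0.11, -0.175, 0], [0, 0, 0], 0.5]
    - [[-0.11, -0.175, 0], [0, 0, 0], 0.5]

```text
clock: 0.77
eef_pos: [0.2824, 0.2362, 0.248]
tool_rot: [0.074, 0.997, -0.0, -0.0]
ft_force: [1.5, -0.7, 0.1]
grip_width: 0.0429
grasp_force: 0.0
```

>>> apply_moves:
  steps:
    - [[-0.11, -0.175, 0], [0, 0, 0], 0.5]
    - [[-0.11, -0.175, 0], [0, 0, 0], 0.5]
    - [[-0.11, -0.175, 0], [0, 0, 0], 0.5]
    - [[-0.11, -0.175, 0], [0, 0, 0], 0.5]
    - [[-0.11, -0.175, 0], [0, 0, 0], 0.5]
    - [[-0.11, -0.175, 0], [0, 0, 0], 0.5]
    - [[-0.11, -0.175, 0], [0, 0, 0], 0.5]
    - [[-0.11, -0.175, 0], [0, 0, 0], 0.5]

```text
clock: 1.43
eef_pos: [0.4151, -0.0671, 0.2481]
tool_rot: [0.075, 0.997, 0.0, -0.0]
ft_force: [1.1, 0.5, 0.0]
grip_width: 0.0428
grasp_force: 0.0
```

>>> apply_moves:
  steps:
    - [[-0.11, -0.175, 0], [0, 0, 0], 0.5]
    - [[-0.11, -0.175, 0], [0, 0, 0], 0.5]
    - [[-0.11, -0.175, 0], [0, 0, 0], 0.5]
    - [[-0.11, -0.175, 0], [0, 0, 0], 0.5]
    - [[0, 0, 0], [0, 0, 0], 0.5]
    - [[0, 0, 0], [0, 0, 0], 0.5]
    - [[0, 0, 0], [0, 0, 0], 0.5]
    - [[0, 0, 0], [0, 0, 0], 0.5]

```text
clock: 2.1
eef_pos: [0.4808, -0.2153, 0.2481]
tool_rot: [0.074, 0.997, 0.0, -0.001]
ft_force: [0.8, -0.1, -0.1]
grip_width: 0.0429
grasp_force: 0.0
```

```bash
cat >> h.py <<'E'
from scipy.spatial.transform import Rotation as Ro
def st(T=None):
    o=bot.get_obs(); R=Ro.from_quat(o["tool_rot"]).as_matrix()
    print("t",round(o["clock"],2),"p",o["eef_pos"].round(4),"yawY",np.degrees(np.arctan2(R[1,1],R[0,1])).round(2),"z",R[:,2].round(3),"F",o["ft_force"].round(1),"w",o["grip_width"].round(4),"g",o["grasp_force"])
    if T is not None: print("rows units",(R.T@(np.array(T)-o["eef_pos"])/.2).round(3))
    return o,R
E
python3 - <<'E'
from h import *
st([.482,-.219,.03])
p,D=camera("wrist"); cv2.imwrite("pics/w1.png",p[:,:,::-1])
C=cal("wrist"); print(-C[2].T@C[3],C[2][2])
import pickle; pickle.dump((p,D,C),open("w1.pkl","wb"))
E
```

```text
Traceback (most recent call last):
  File "h.py", line 24, in st
    print("t",round(o["clock"],2),"p",o["eef_pos"].round(4),"yawY",np.degrees(np.arctan2(R[1,1],R[0,1])).round(2),"z",R[:,2].round(3),"F",o["ft_force"].round(1),"w",o["grip_width"].round(4),"g",o["grasp_force"])
                                                                                                                                                                     ^^^^^^^^^^^^^^^^^^^^^
AttributeError: 'float' object has no attribute 'round'
```

```bash
sed -i 's/o\["grip_width"\].round(4)/round(o["grip_width"],4)/' h.py
python3 - <<'E'
from h import *
import pickle
st([.482,-.219,.03])
C=cal("wrist"); p,D=camera("wrist"); cv2.imwrite("pics/w1.png",p[:,:,::-1])
print(-C[2].T@C[3],C[2][2])
pickle.dump((p,D,C),open("w1.pkl","wb"))
E
```

```text
t 2.1 p [ 0.4808 -0.2153  0.2481] yawY 81.54 z [-0.001  0.001 -1.   ] F [ 0.8 -0.1 -0.1] w 0.0429 g 0.0
rows units [-0.01  -0.018  1.091]
[ 0.40014407 -0.20253439  0.37402008] [ 0.31341242 -0.04637688 -0.94848397]
```

View pics/w1.png

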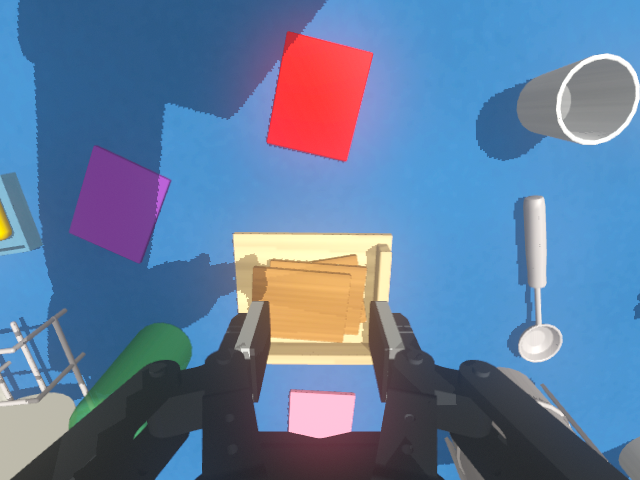

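The wrist view shows the tray square to the tool. The near floor edge runs along row 234 (columns 234–392), the +y ledge's inner edge is at about column 380, and the +x ledge's inner edge is at about row 343.

```bash
python3 - <<'E'
from h import *
import pickle
p,D,C=pickle.load(open("w1.pkl","rb"))
a=plane(C,[(234,234),(392,234)],.008); print("near edge",a.round(4),np.degrees(np.arctan2(*(a[1]-a[0])[:2][::-1])))
b=plane(C,[(380,248),(378,248),(300,343),(355,343)],.034);print("ledge",b.round(4))
yaw=np.radians(-8.5);ux=np.array([np.cos(yaw),np.sin(yaw)]);uy=np.array([-ux[1],ux[0]])
print("xt near",a[:,:2]@ux,"yt",a[:,:2]@uy);print("xt",b[:,:2]@ux,"yt",b[:,:2]@uy)
s=np.array([.601,-.2215]);print("seat xt,yt",s@ux,s@uy)
h=cv2.cvtColor(p,cv2.COLOR_RGB2HSV)
m=(h[...,0]<16)&(h[...,1]>110);m[:240]=0;m[345:]=0;m[:,:240]=0;m[:,375:]=0
v,u=np.nonzero(m);print(u.min(),u.max(),v.min(),v.max())
q=plane(C,np.c_[u,v],.0185);print("boards xt yt rel",[( np.percentile(q[:,:2]@e,[1,99])-s@e).round(4) for e in (ux,uy)])
# precise edges from gray profile
g=cv2.cvtColor(p,cv2.COLOR_RGB2GRAY).astype(int)
print("col290 rows225-245",g[225:245,290]);print("row250 cols360-400",p[250,360:400].tolist());print("row338-365 col300",p[335:368:1,310].tolist())
E
```

```text
near edge [[ 0.4978 -0.3063  0.008 ]
 [ 0.5218 -0.1442  0.008 ]] 81.58814326486107
ledge [[ 0.5257 -0.1612  0.034 ]
 [ 0.5254 -0.1631  0.034 ]
 [ 0.6203 -0.2558  0.034 ]
 [ 0.629  -0.1976  0.034 ]]
xt near [0.53760947 0.53735745] yt [-0.22932375 -0.06550059]
xt [0.54370954 0.5437123  0.65134254 0.6512827 ] yt [-0.08169189 -0.08364526 -0.16130371 -0.102499  ]
seat xt,yt 0.6271383184457208 -0.1302335576457686
252 365 255 336
boards xt yt rel [array([-0.0693,  0.0197]), array([-0.0819,  0.031 ])]
col290 rows225-245 [153 153 154 153 153 154 154 166 177 218 246 246 246 247 247 248 246 244
 242 241]
row250 cols360-400 [[255, 248, 191], [255, 248, 192], [255, 248, 191], [255, 248, 192], [255, 248, 193], [255, 248, 193], [255, 248, 192], [255, 230, 176], [200, 176, 132], [199, 175, 131], [199, 175, 131], [199, 175, 132], [200, 176, 132], [199, 176, 132], [199, 175, 133], [191, 168, 127], [165, 143, 111], [146, 126, 100], [153, 132, 105], [164, 142, 112], [178, 156, 121], [194, 171, 131], [199, 176, 134], [198, 176, 133], [198, 175, 133], [198, 174, 133], [197, 174, 134], [196, 174, 133], [197, 173, 133], [201, 177, 135], [218, 201, 168], [201, 199, 204], [111, 161, 215], [111, 161, 215], [110, 160, 215], [110, 161, 214], [108, 160, 214], [108, 161, 214], [108, 160, 214], [106, 159, 215]]
row338-365 col300 [[243, 182, 106], [239, 178, 103], [236, 176, 102], [238, 178, 103], [239, 182, 108], [238, 199, 138], [255, 242, 185], [231, 205, 151], [185, 157, 113], [182, 154, 111], [186, 158, 115], [193, 165, 120], [196, 168, 122], [196, 169, 121], [196, 167, 121], [195, 167, 121], [194, 167, 120], [196, 169, 124], [195, 167, 123], [191, 164, 119], [220, 193, 142], [255, 232, 177], [255, 235, 179], [255, 236, 180], [255, 238, 182], [255, 241, 185], [255, 244, 188], [255, 245, 189], [255, 238, 182], [226, 206, 191], [120, 153, 208], [119, 154, 209], [120, 156, 211]]
```

>>> apply_moves:
  steps:
    - [[0, -0.015, 0.2], [0, 0, 0], 0.5]
    - [[0, 0, 0.2], [0, 0, 0], 0.5]
    - [[0, 0, 0.2], [0, 0, 0], 0.5]
    - [[0, 0, 0.2], [0, 0, 0], 0.5]
    - [[0, 0, 0.2], [0, 0, 0], 0.5]
    - [[0, 0, 0.1], [0, 0, 0], 0.5]
    - [[0, 0, 0], [0, 0, 0], 0.5]
    - [[0, 0, 0], [0, 0, 0], 0.5]

```text
clock: 2.82
eef_pos: [0.4802, -0.218, 0.0282]
tool_rot: [0.073, 0.997, 0.0, -0.001]
ft_force: [0.8, -0.3, 0.6]
grip_width: 0.043
grasp_force: 0.0
```

>>> apply_moves:
  steps:
    - [[-0.04, 0, 0], [0, 0, 0], 0.5]
    - [[-0.04, 0, 0], [0, 0, 0], 0.5]
    - [[-0.04, 0, 0], [0, 0, 0], 0.5]
    - [[-0.04, 0, 0], [0, 0, 0], 0.5]
    - [[-0.04, 0, 0], [0, 0, 0], 0.5]
    - [[0, 0, 0], [0, 0, 0], 0.5]
    - [[0, 0, 0], [0, 0, 0], 0.5]
    - [[0, 0, 0], [0, 0, 0], 0.5]

```text
clock: 3.48
eef_pos: [0.5201, -0.2251, 0.0281]
tool_rot: [0.074, 0.997, 0.0, -0.0]
ft_force: [0.0, 0.1, -0.5]
grip_width: 0.0426
grasp_force: 0.0
```

>>> apply_moves:
  steps:
    - [[0, 0, 0.005], [0, 0, 0], 0.5]
    - [[0, 0, 0], [0, 0, 0], 0.5]
    - [[0, 0, 0.005], [0, 0, 0], 0.5]
    - [[0, 0, 0], [0, 0, 0], 0.5]
    - [[0, 0, 0], [0, 0, 0], 0.5]
    - [[0, 0, 0], [0, 0, 0], 0.5]
    - [[0, 0, 0], [0, 0, 0], 0.5]
    - [[0, 0, 0], [0, 0, 0], 0.5]

```text
clock: 4.15
eef_pos: [0.5205, -0.2253, 0.0264]
tool_rot: [0.074, 0.997, -0.0, 0.0]
ft_force: [0.8, 0.6, 0.1]
grip_width: 0.0428
grasp_force: 0.0
```

>>> apply_moves:
  steps:
    - [[0, 0, 0.005], [0, 0, 0], 0.5]
    - [[0, 0, 0], [0, 0, 0], 0.5]
    - [[0, 0, 0.005], [0, 0, 0], 0.5]
    - [[0, 0, 0], [0, 0, 0], 0.5]
    - [[0, 0, 0], [0, 0, 0], 0.5]
    - [[0, 0, 0], [0, 0, 0], 0.5]
    - [[0, 0, 0], [0, 0, 0], 0.5]
    - [[0, 0, 0], [0, 0, 0], 0.5]

```text
clock: 4.82
eef_pos: [0.5206, -0.2253, 0.0243]
tool_rot: [0.074, 0.997, -0.0, 0.0]
ft_force: [0.6, 0.5, 0.1]
grip_width: 0.0426
grasp_force: 0.0
```

>>> apply_moves:
  steps:
    - [[0, 0, 0.005], [0, 0, 0], 0.5]
    - [[0, 0, 0], [0, 0, 0], 0.5]
    - [[0, 0, 0.005], [0, 0, 0], 0.5]
    - [[0, 0, 0], [0, 0, 0], 0.5]
    - [[0, 0, 0], [0, 0, 0], 0.5]
    - [[0, 0, 0], [0, 0, 0], 0.5]
    - [[0, 0, 0], [0, 0, 0], 0.5]
    - [[0, 0, 0], [0, 0, 0], 0.5]

```text
clock: 5.48
eef_pos: [0.5206, -0.2253, 0.0232]
tool_rot: [0.074, 0.997, -0.0, 0.0]
ft_force: [-2.0, 0.5, 5.6]
grip_width: 0.043
grasp_force: 2.9
```

>>> apply_moves:
  steps:
    - [[0, 0, -0.009], [0, 0, 0], 0.5]
    - [[-0.02, 0, 0], [0, 0, 0], 0.5]
    - [[-0.02, 0, 0], [0, 0, 0], 0.5]
    - [[-0.02, 0, 0], [0, 0, 0], 0.5]
    - [[-0.02, 0, 0], [0, 0, 0], 0.5]
    - [[-0.02, 0, 0], [0, 0, 0], 0.5]
    - [[-0.015, 0, 0], [0, 0, 0], 0.5]
    - [[0, 0, 0], [0, 0, 0], 0.5]

```text
clock: 6.15
eef_pos: [0.5435, -0.2285, 0.0236]
tool_rot: [0.074, 0.997, 0.0, -0.0]
ft_force: [-0.9, 1.7, -1.2]
grip_width: 0.0428
grasp_force: 0.7
```

>>> apply_moves:
  steps:
    - [[-0.005, 0, 0], [0, 0, 0], 0.5]
    - [[0, 0, 0], [0, 0, 0], 0.5]
    - [[-0.005, 0, 0], [0, 0, 0], 0.5]
    - [[0, 0, 0], [0, 0, 0], 0.5]
    - [[-0.005, 0, 0], [0, 0, 0], 0.5]
    - [[0, 0, 0], [0, 0, 0], 0.5]
    - [[0, 0, 0], [0, 0, 0], 0.5]
    - [[0, 0, 0], [0, 0, 0], 0.5]

```text
clock: 6.82
eef_pos: [0.5459, -0.2292, 0.0241]
tool_rot: [0.074, 0.997, -0.0, -0.0]
ft_force: [-2.7, -0.3, 0.4]
grip_width: 0.043
grasp_force: 1.6
```

```bash
cat >> h.py <<'E'
def tr():
    o,R=st(); yaw=np.radians(-8.5);ux=np.array([np.cos(yaw),np.sin(yaw)]);uy=np.array([-ux[1],ux[0]])
    d=o["eef_pos"][:2]-[.601,-.2215]; F=o["ft_force"][:2]; print("tray rel",(d@ux).round(4),(d@uy).round(4),"F",(F@ux).round(1),(F@uy).round(1))
E
python3 -c "
from h import *
tr()"
```

```text
t 6.82 p [ 0.5459 -0.2292  0.0241] yawY 81.48 z [-0.001 -0.    -1.   ] F [-2.7 -0.3  0.4] w 0.043 g 1.6046079428633675
tray rel -0.0534 -0.0157 F -2.7 -0.7
```

>>> apply_moves:
  steps:
    - [[0.06, 0, 0], [0, 0, 0], 0.5]
    - [[0.06, 0, -0.15], [0, 0, 0], 0.5]
    - [[0.06, 0, -0.18], [0, 0, 0], 0.5]
    - [[0.06, 0, -0.18], [0, 0, 0], 0.5]
    - [[0.06, 0, -0.18], [0, 0, 0], 0.5]
    - [[0.03, 0, -0.18], [0, 0, 0], 0.5]
    - [[0, 0, -0.18], [0, 0, 0], 0.5]
    - [[0, 0, -0.07], [0, 0, 0], 0.5]

```text
clock: 7.48
eef_pos: [0.4837, -0.2206, 0.2551]
tool_rot: [0.074, 0.997, -0.002, 0.006]
ft_force: [0.9, -0.2, -0.1]
grip_width: 0.043
grasp_force: 0.0
```

```bash
cat > look.py <<'E'
from h import *
import sys
def look(name):
    tr(); C=cal("wrist"); p,D=camera("wrist")
    yaw=np.radians(-8.5);ux=np.array([np.cos(yaw),np.sin(yaw)]);uy=np.array([-ux[1],ux[0]]);s=np.array([.601,-.2215])
    # rectified top view at z=.029 in tray frame, 4 px/mm... rows: xt -100..60, cols: yt -115..65
    gx,gy=np.meshgrid(np.arange(-100,60,.5),np.arange(-115,65,.5),indexing="ij")
    def rect(z):
        W=s+gx[...,None]/1000*ux+gy[...,None]/1000*uy
        uv=proj(C,np.c_[W.reshape(-1,2),np.full(gx.size,z)]).reshape(gx.shape+(2,)).astype(np.float32)
        return cv2.remap(p,uv[...,0],uv[...,1],cv2.INTER_LINEAR)
    im=rect(.0185)
    h=cv2.cvtColor(im,cv2.COLOR_RGB2HSV); m=((h[...,0]<17)&(h[...,1]>115)).astype(np.uint8)
    m=cv2.morphologyEx(m,cv2.MORPH_OPEN,np.ones((3,3)))
    n,l,stt,c=cv2.connectedComponentsWithStats(m); k=1+stt[1:,4].argmax(); L=l==k
    v,u=np.nonzero(L); print("xt",gx[v,u].min(),gx[v,u].max(),"yt",gy[v,u].min(),gy[v,u].max(), "area cm2",L.sum()/400)
    for y in range(-80,50,10):
        r=np.nonzero(L[:,(y+115)*2])[0]
        if len(r): print("y",y,"x",gx[r[0],0],gx[r[-1],0],end="; ")
    print()
    for x in range(-60,40,10):
        r=np.nonzero(L[(x+100)*2])[0]
        if len(r): print("x",x,"y",gy[0,r[0]],gy[0,r[-1]],end="; ")
    print(); im=cv2.resize(im,None,fx=1.8,fy=1.8)[:,:,::-1]; cv2.imwrite(f"pics/{name}.png",im); return p,C
if __name__=="__main__":
    look(sys.argv[1]); print(bot.get_obs()["joint_pos"].round(3))
E
python3 look.py r1
```

```text
t 7.48 p [ 0.4837 -0.2206  0.2551] yawY 81.47 z [ 0.012 -0.005 -1.   ] F [ 0.9 -0.2 -0.1] w 0.043 g 0.0
tray rel -0.1161 -0.0165 F 0.9 -0.0
xt -45.5 46.5 yt -88.0 32.5 area cm2 68.7475
y -80 x -38.0 -7.5; y -70 x -38.0 45.5; y -60 x -43.5 45.5; y -50 x -43.5 46.0; y -40 x -43.5 46.0; y -30 x -43.5 46.0; y -20 x -43.5 46.0; y -10 x -42.0 46.5; y 0 x -41.5 46.0; y 10 x -42.0 46.5; y 20 x -45.0 42.0; y 30 x -40.5 42.0; 
x -40 y -67.0 31.0; x -30 y -88.0 -69.5; x -20 y -88.0 -65.0; x -10 y -88.0 31.5; x 0 y -72.5 31.5; x 10 y -72.5 31.0; x 20 y -72.5 30.5; x 30 y -72.5 31.0; 
[-0.428  0.291  0.092  1.357  0.    -0.279]
```

View pics/r1.png

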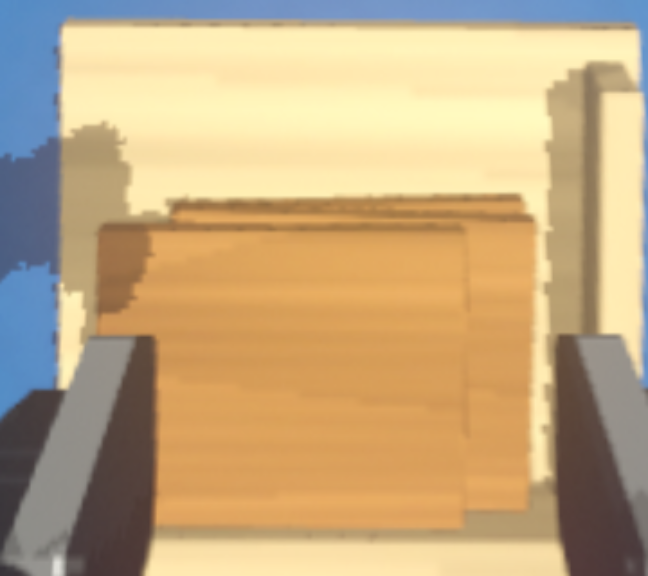

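The rectified view shows the near edges roughly aligned after the x push. The top board still overhangs to about yt −86 mm, at column 98. Next I'll turn 90° for the +y push.

>>> apply_moves:
  steps:
    - [[0, 0, 0], [0, 0, 0.0385], 0.5]
    - [[0, 0, 0], [0, 0, 0.0385], 0.5]
    - [[0, 0, 0], [0, 0, 0.0385], 0.5]
    - [[0, 0, 0], [0, 0, 0.0385], 0.5]
    - [[0, 0, 0], [0, 0, 0.0385], 0.5]
    - [[0, 0, 0], [0, 0, 0.0385], 0.5]
    - [[0, 0, 0], [0, 0, 0.0385], 0.5]
    - [[0, 0, 0], [0, 0, 0.0385], 0.5]

```text
clock: 8.2
eef_pos: [0.4819, -0.2196, 0.2482]
tool_rot: [0.532, 0.847, 0.0, 0.001]
ft_force: [-0.4, 0.4, 1.0]
grip_width: 0.0423
grasp_force: 0.0
```

>>> apply_moves:
  steps:
    - [[0, 0, 0], [0, 0, 0.0385], 0.5]
    - [[0, 0, 0], [0, 0, 0.0385], 0.5]
    - [[0, 0, 0], [0, 0, 0.0385], 0.5]
    - [[0, 0, 0], [0, 0, 0.0385], 0.5]
    - [[0, 0, 0], [0, 0, 0.0385], 0.5]
    - [[-0.107, 0.135, 0], [0, 0, 0], 0.5]
    - [[-0.107, 0.135, 0], [0, 0, 0], 0.5]
    - [[-0.107, 0.135, 0], [0, 0, 0], 0.5]

```text
clock: 8.87
eef_pos: [0.553, -0.2957, 0.2486]
tool_rot: [0.758, 0.652, 0.001, 0.001]
ft_force: [0.8, 0.9, 0.7]
grip_width: 0.0428
grasp_force: 0.0
```

>>> apply_moves:
  steps:
    - [[-0.107, 0.135, 0], [0, 0, 0], 0.5]
    - [[0, 0, 0], [0, 0, 0], 0.5]
    - [[0, 0, 0.2], [0, 0, 0], 0.5]
    - [[0, 0, 0.2], [0, 0, 0], 0.5]
    - [[0, 0, 0.2], [0, 0, 0], 0.5]
    - [[0, 0, 0.2], [0, 0, 0], 0.5]
    - [[0, 0, 0], [0, 0, 0], 0.5]
    - [[0, 0, 0], [0, 0, 0], 0.5]

```text
clock: 9.53
eef_pos: [0.5733, -0.319, 0.0857]
tool_rot: [0.758, 0.652, -0.001, -0.003]
ft_force: [0.2, 0.4, 0.8]
grip_width: 0.0429
grasp_force: 0.0
```

```bash
python3 -c "
from h import *
tr()"
```

```text
t 9.53 p [ 0.5733 -0.319   0.0857] yawY -8.6 z [-0.005  0.003 -1.   ] F [0.2 0.4 0.8] w 0.0429 g 0.0
tray rel -0.013 -0.1005 F 0.1 0.4
```

>>> apply_moves:
  steps:
    - [[-0.015, 0, 0], [0, 0, 0], 0.5]
    - [[0, 0, 0.15], [0, 0, 0], 0.5]
    - [[0, 0, 0.1], [0, 0, 0], 0.5]
    - [[0, 0, 0.055], [0, 0, 0], 0.5]
    - [[0, 0, 0], [0, 0, 0], 0.5]
    - [[0.025, 0, 0], [0, 0, 0], 0.5]
    - [[0.025, 0, 0], [0, 0, 0], 0.5]
    - [[0, 0, 0], [0, 0, 0], 0.5]

```text
clock: 10.2
eef_pos: [0.5777, -0.3129, 0.0296]
tool_rot: [0.758, 0.653, 0.001, 0.002]
ft_force: [0.5, -0.2, 0.6]
grip_width: 0.0424
grasp_force: 0.0
```

>>> apply_moves:
  steps:
    - [[0.025, 0, 0], [0, 0, 0], 0.5]
    - [[0.025, 0, 0], [0, 0, 0], 0.5]
    - [[0.025, 0, 0], [0, 0, 0], 0.5]
    - [[0.025, 0, 0], [0, 0, 0], 0.5]
    - [[0.025, 0, 0], [0, 0, 0], 0.5]
    - [[0, 0, 0], [0, 0, 0], 0.5]
    - [[0, 0, 0], [0, 0, 0], 0.5]
    - [[0, 0, 0], [0, 0, 0], 0.5]

```text
clock: 10.87
eef_pos: [0.5798, -0.2882, 0.027]
tool_rot: [0.758, 0.652, 0.0, -0.0]
ft_force: [0.1, -0.6, -0.1]
grip_width: 0.0428
grasp_force: 0.1
```

```bash
python3 -c "
from h import *
tr()"
```

```text
t 10.87 p [ 0.5798 -0.2882  0.027 ] yawY -8.59 z [ 0.  0. -1.] F [ 0.1 -0.6 -0.1] w 0.0428 g 0.06796881134505384
tray rel -0.0111 -0.0691 F 0.2 -0.6
```

>>> apply_moves:
  steps:
    - [[0, 0, 0.0125], [0, 0, 0], 0.5]
    - [[0, 0, 0], [0, 0, 0], 0.5]
    - [[0.01, 0, 0], [0, 0, 0], 0.5]
    - [[0.01, 0, 0], [0, 0, 0], 0.5]
    - [[0.01, 0, 0], [0, 0, 0], 0.5]
    - [[0, 0, 0], [0, 0, 0], 0.5]
    - [[0, 0, 0], [0, 0, 0], 0.5]
    - [[0, 0, 0], [0, 0, 0], 0.5]

```text
clock: 11.53
eef_pos: [0.5813, -0.2836, 0.0251]
tool_rot: [0.758, 0.652, -0.0, 0.001]
ft_force: [0.9, -4.4, -0.7]
grip_width: 0.0423
grasp_force: 2.3
```

>>> apply_moves:
  steps:
    - [[0.005, 0, 0], [0, 0, 0], 0.5]
    - [[0, 0, 0], [0, 0, 0], 0.5]
    - [[0.005, 0, 0], [0, 0, 0], 0.5]
    - [[0, 0, 0], [0, 0, 0], 0.5]
    - [[0, 0, 0], [0, 0, 0], 0.5]
    - [[0, 0, 0], [0, 0, 0], 0.5]
    - [[0, 0, 0], [0, 0, 0], 0.5]
    - [[0, 0, 0], [0, 0, 0], 0.5]

```text
clock: 12.2
eef_pos: [0.5818, -0.2834, 0.0255]
tool_rot: [0.759, 0.651, -0.001, 0.003]
ft_force: [1.1, -8.7, -0.7]
grip_width: 0.043
grasp_force: 4.0
```

```bash
python3 -c "
from h import *
tr()"
```

```text
t 12.2 p [ 0.5818 -0.2834  0.0255] yawY -8.72 z [ 0.002 -0.005 -1.   ] F [ 1.1 -8.7 -0.7] w 0.043 g 4.031480783305597
tray rel -0.0098 -0.064 F 2.4 -8.5
```

>>> apply_moves:
  steps:
    - [[-0.06, 0, 0], [0, 0, 0], 0.5]
    - [[0, 0, -0.19], [0, 0, 0], 0.5]
    - [[0, 0, -0.19], [0, 0, 0], 0.5]
    - [[0, -0.1, -0.15], [0, 0, 0], 0.5]
    - [[0.1, -0.15, -0.05], [0, 0, 0], 0.5]
    - [[0.15, -0.1, 0], [0, 0, 0], 0.5]
    - [[0.14, -0.1, 0], [0, 0, 0], 0.5]
    - [[0, 0, 0], [0, 0, -0.0385], 0.5]

```text
clock: 12.87
eef_pos: [0.4963, -0.196, 0.1399]
tool_rot: [0.715, 0.699, -0.0, -0.005]
ft_force: [-0.5, -0.2, -0.2]
grip_width: 0.0428
grasp_force: 0.0
```

>>> apply_moves:
  steps:
    - [[0, 0, 0], [0, 0, -0.0385], 0.5]
    - [[0, 0, 0], [0, 0, -0.0385], 0.5]
    - [[0, 0, 0], [0, 0, -0.0385], 0.5]
    - [[0, 0, 0], [0, 0, -0.0385], 0.5]
    - [[0, 0, 0], [0, 0, -0.0385], 0.5]
    - [[0, 0, 0], [0, 0, -0.0385], 0.5]
    - [[0, 0, 0], [0, 0, -0.0385], 0.5]
    - [[0, 0, 0], [0, 0, -0.0385], 0.5]

```text
clock: 13.53
eef_pos: [0.5011, -0.201, 0.1403]
tool_rot: [0.308, 0.951, 0.001, -0.001]
ft_force: [-0.3, 0.4, 0.2]
grip_width: 0.0428
grasp_force: 0.0
```

>>> apply_moves:
  steps:
    - [[0, 0, 0], [0, 0, -0.0385], 0.5]
    - [[0, 0, 0], [0, 0, -0.0385], 0.5]
    - [[0, 0, 0], [0, 0, -0.0385], 0.5]
    - [[0, 0, 0], [0, 0, -0.0385], 0.5]
    - [[0, 0, 0], [0, 0, 0], 0.5]
    - [[0, 0, 0], [0, 0, 0], 0.5]
    - [[0, 0, 0], [0, 0, 0], 0.5]
    - [[0, 0, 0], [0, 0, 0], 0.5]

```text
clock: 14.2
eef_pos: [0.5016, -0.2017, 0.1405]
tool_rot: [0.075, 0.997, 0.0, -0.0]
ft_force: [-0.1, 0.1, -0.3]
grip_width: 0.0424
grasp_force: 0.0
```

```bash
python3 look.py r2
```

```text
t 14.2 p [ 0.5016 -0.2017  0.1405] yawY 81.4 z [-0.     0.001 -1.   ] F [-0.1  0.1 -0.3] w 0.0424 g 0.0
tray rel -0.1012 0.0049 F -0.1 0.1
xt -44.5 37.5 yt -45.5 56.5 area cm2 29.265
y -40 x -10.0 30.5; y -30 x -44.5 17.5; y -20 x -44.5 9.5; y -10 x -43.0 6.5; y 0 x -40.0 11.0; y 10 x -39.0 12.0; y 20 x -37.0 13.5; y 30 x -40.5 13.0; y 40 x -44.5 22.0; 
x -40 y -32.5 44.5; x -30 y -22.5 46.0; x -20 y -35.0 47.0; x -10 y -41.5 49.0; x 0 y -45.0 51.5; x 10 y -45.0 52.5; x 20 y -45.0 56.0; x 30 y -44.5 -37.0; 
[-0.383  0.39  -0.075  1.106  0.    -0.233]
```

>>> apply_moves:
  steps:
    - [[0, 0, 0.19], [0, 0, 0], 0.5]
    - [[0, 0, 0.19], [0, 0, 0], 0.5]
    - [[0, -0.02, 0.15], [0, 0, 0], 0.5]
    - [[0, 0, 0.05], [0, 0, 0], 0.5]
    - [[0, 0, 0], [0, 0, 0], 0.5]
    - [[-0.05, 0, 0], [0, 0, 0], 0.5]
    - [[-0.05, 0, 0], [0, 0, 0], 0.5]
    - [[0, 0, 0], [0, 0, 0], 0.5]

```text
clock: 14.92
eef_pos: [0.5248, -0.2098, 0.0273]
tool_rot: [0.074, 0.997, -0.001, 0.003]
ft_force: [-0.1, -1.6, 0.2]
grip_width: 0.0427
grasp_force: 0.0
```

>>> apply_moves:
  steps:
    - [[-0.03, 0, 0], [0, 0, 0], 0.5]
    - [[-0.03, 0, 0], [0, 0, 0], 0.5]
    - [[-0.03, 0, 0], [0, 0, 0], 0.5]
    - [[-0.02, 0, 0], [0, 0, 0], 0.5]
    - [[-0.01, 0, 0], [0, 0, 0], 0.5]
    - [[-0.005, 0, 0], [0, 0, 0], 0.5]
    - [[0, 0, 0], [0, 0, 0], 0.5]
    - [[0, 0, 0], [0, 0, 0], 0.5]

```text
clock: 15.58
eef_pos: [0.5454, -0.2124, 0.0244]
tool_rot: [0.074, 0.997, 0.0, -0.0]
ft_force: [-0.3, -0.3, 1.1]
grip_width: 0.043
grasp_force: 0.0
```

```bash
python3 -c "
from h import *
tr()"
```

```text
t 15.58 p [ 0.5454 -0.2124  0.0244] yawY 81.48 z [-0.001  0.    -1.   ] F [-0.3 -0.3  1.1] w 0.043 g 0.0
tray rel -0.0563 0.0008 F -0.2 -0.3
```

Now 1 mm steps into the ledge.

>>> apply_moves:
  steps:
    - [[-0.005, 0, 0], [0, 0, 0], 0.5]
    - [[-0.005, 0, 0], [0, 0, 0], 0.5]
    - [[-0.005, 0, 0], [0, 0, 0], 0.5]
    - [[0, 0, 0], [0, 0, 0], 0.5]
    - [[-0.005, 0, 0], [0, 0, 0], 0.5]
    - [[0, 0, 0], [0, 0, 0], 0.5]
    - [[0, 0, 0], [0, 0, 0], 0.5]
    - [[0, 0, 0], [0, 0, 0], 0.5]

```text
clock: 16.25
eef_pos: [0.5497, -0.2131, 0.0246]
tool_rot: [0.074, 0.997, -0.0, -0.0]
ft_force: [0.3, -1.3, -0.6]
grip_width: 0.0428
grasp_force: 0.0
```

```bash
python3 -c "
from h import *
tr()"
```

```text
t 16.25 p [ 0.5497 -0.2131  0.0246] yawY 81.49 z [-0. -0. -1.] F [ 0.3 -1.3 -0.6] w 0.0428 g 0.0
tray rel -0.052 0.0007 F 0.5 -1.2
```

>>> apply_moves:
  steps:
    - [[-0.005, 0, 0], [0, 0, 0], 0.5]
    - [[0, 0, 0], [0, 0, 0], 0.5]
    - [[-0.005, 0, 0], [0, 0, 0], 0.5]
    - [[0, 0, 0], [0, 0, 0], 0.5]
    - [[0, 0, 0], [0, 0, 0], 0.5]
    - [[0, 0, 0], [0, 0, 0], 0.5]
    - [[0, 0, 0], [0, 0, 0], 0.5]
    - [[0, 0, 0], [0, 0, 0], 0.5]

```text
clock: 16.92
eef_pos: [0.5502, -0.2133, 0.0244]
tool_rot: [0.075, 0.997, 0.0, -0.001]
ft_force: [-5.7, 0.3, 4.5]
grip_width: 0.0429
grasp_force: 2.6
```

>>> apply_moves:
  steps:
    - [[-0.005, 0, 0], [0, 0, 0], 0.5]
    - [[0, 0, 0], [0, 0, 0], 0.5]
    - [[0, 0, 0], [0, 0, 0], 0.5]
    - [[0, 0, 0], [0, 0, 0], 0.5]
    - [[0, 0, 0], [0, 0, 0], 0.5]
    - [[0, 0, 0], [0, 0, 0], 0.5]
    - [[0, 0, 0], [0, 0, 0], 0.5]
    - [[0, 0, 0], [0, 0, 0], 0.5]

```text
clock: 17.58
eef_pos: [0.5503, -0.2133, 0.0244]
tool_rot: [0.075, 0.997, 0.0, -0.002]
ft_force: [-6.9, 1.5, 5.8]
grip_width: 0.0424
grasp_force: 3.7
```

```bash
python3 -c "
from h import *
tr()"
```

```text
t 17.58 p [ 0.5503 -0.2133  0.0244] yawY 81.44 z [-0.004  0.001 -1.   ] F [-6.9  1.5  5.8] w 0.0424 g 3.654884254792705
tray rel -0.0514 0.0006 F -7.0 0.4
```

>>> apply_moves:
  steps:
    - [[0.075, 0, 0], [0, 0, 0], 0.5]
    - [[0, 0, -0.17], [0, 0, 0], 0.5]
    - [[0, 0, -0.17], [0, 0, 0], 0.5]
    - [[0, 0, -0.17], [0, 0, 0], 0.5]
    - [[0, 0, 0], [0, 0, 0.0385], 0.5]
    - [[0, 0, 0], [0, 0, 0.0385], 0.5]
    - [[0, 0, 0], [0, 0, 0.0385], 0.5]
    - [[0, 0, 0], [0, 0, 0.0385], 0.5]

```text
clock: 18.25
eef_pos: [0.5389, -0.2114, 0.1273]
tool_rot: [0.314, 0.95, 0.0, 0.001]
ft_force: [0.6, -0.9, 0.3]
grip_width: 0.0427
grasp_force: 0.0
```

>>> apply_moves:
  steps:
    - [[0, 0, 0], [0, 0, 0.0385], 0.5]
    - [[0, 0, 0], [0, 0, 0.0385], 0.5]
    - [[0, 0, 0], [0, 0, 0.0385], 0.5]
    - [[0, 0, 0], [0, 0, 0.0385], 0.5]
    - [[0, 0, 0], [0, 0, 0.0385], 0.5]
    - [[0, 0, 0], [0, 0, 0.0385], 0.5]
    - [[0, 0, 0], [0, 0, 0.0385], 0.5]
    - [[0, 0, 0], [0, 0, 0.0385], 0.5]

```text
clock: 18.92
eef_pos: [0.5388, -0.2113, 0.1268]
tool_rot: [0.719, 0.695, 0.001, 0.001]
ft_force: [0.9, -0.3, -0.5]
grip_width: 0.0428
grasp_force: 0.0
```

>>> apply_moves:
  steps:
    - [[0, 0, 0], [0, 0, 0.037], 0.5]
    - [[-0.13, 0.1, 0], [0, 0, 0], 0.5]
    - [[-0.13, 0.1, 0], [0, 0, 0], 0.5]
    - [[-0.13, 0.1, 0], [0, 0, 0], 0.5]
    - [[0, 0, 0], [0, 0, 0], 0.5]
    - [[0, 0, 0], [0, 0, 0], 0.5]
    - [[0, 0, 0], [0, 0, 0], 0.5]
    - [[0, 0, 0], [0, 0, 0], 0.5]

```text
clock: 19.58
eef_pos: [0.5856, -0.2962, 0.1266]
tool_rot: [0.756, 0.654, 0.0, -0.0]
ft_force: [-0.4, 0.8, -0.1]
grip_width: 0.0431
grasp_force: 0.0
```

```bash
python3 -c "
from h import *
tr()"
```

```text
t 19.58 p [ 0.5856 -0.2962  0.1266] yawY -8.29 z [-0.     0.001 -1.   ] F [-0.4  0.8 -0.1] w 0.0431 g 0.0
tray rel -0.0042 -0.0762 F -0.5 0.7
```

>>> apply_moves:
  steps:
    - [[-0.04, 0, 0], [0, 0, 0], 0.5]
    - [[0, 0, 0.18], [0, 0, 0], 0.5]
    - [[0, 0, 0.18], [0, 0, 0], 0.5]
    - [[0, 0, 0.1], [0, 0, 0], 0.5]
    - [[0, 0, 0.05], [0, 0, 0], 0.5]
    - [[0, 0, 0], [0, 0, 0], 0.5]
    - [[0.03, 0, 0], [0, 0, 0], 0.5]
    - [[0.03, 0, 0], [0, 0, 0], 0.5]

```text
clock: 20.25
eef_pos: [0.5871, -0.2933, 0.0258]
tool_rot: [0.757, 0.654, 0.0, 0.001]
ft_force: [0.9, 1.0, -0.7]
grip_width: 0.0429
grasp_force: 0.0
```

>>> apply_moves:
  steps:
    - [[0.02, 0, 0], [0, 0, 0], 0.5]
    - [[0.01, 0, 0], [0, 0, 0], 0.5]
    - [[0.01, 0, 0], [0, 0, 0], 0.5]
    - [[0.005, 0, 0], [0, 0, 0], 0.5]
    - [[0, 0, 0], [0, 0, 0], 0.5]
    - [[0, 0, 0], [0, 0, 0], 0.5]
    - [[0, 0, 0], [0, 0, 0], 0.5]
    - [[0, 0, 0], [0, 0, 0], 0.5]

```text
clock: 20.92
eef_pos: [0.5877, -0.2844, 0.0245]
tool_rot: [0.757, 0.654, 0.0, -0.0]
ft_force: [0.4, -0.9, 0.4]
grip_width: 0.0428
grasp_force: 0.2
```

```bash
python3 -c "
from h import *
tr()"
```

```text
t 20.92 p [ 0.5877 -0.2844  0.0245] yawY -8.34 z [ 0.  0. -1.] F [ 0.4 -0.9  0.4] w 0.0428 g 0.20861988638444018
tray rel -0.0038 -0.0642 F 0.5 -0.8
```

>>> apply_moves:
  steps:
    - [[0.005, 0, 0], [0, 0, 0], 0.5]
    - [[0, 0, 0], [0, 0, 0], 0.5]
    - [[0.005, 0, 0], [0, 0, 0], 0.5]
    - [[0, 0, 0], [0, 0, 0], 0.5]
    - [[0, 0, 0], [0, 0, 0], 0.5]
    - [[0, 0, 0], [0, 0, 0], 0.5]
    - [[0, 0, 0], [0, 0, 0], 0.5]
    - [[0, 0, 0], [0, 0, 0], 0.5]

```text
clock: 21.58
eef_pos: [0.5877, -0.2843, 0.0247]
tool_rot: [0.757, 0.653, -0.001, 0.001]
ft_force: [-1.3, -6.2, -0.2]
grip_width: 0.0424
grasp_force: 3.0
```

>>> apply_moves:
  steps:
    - [[0.005, 0, 0], [0, 0, 0], 0.5]
    - [[0, 0, 0], [0, 0, 0], 0.5]
    - [[0.005, 0, 0], [0, 0, 0], 0.5]
    - [[0, 0, 0], [0, 0, 0], 0.5]
    - [[0, 0, 0], [0, 0, 0], 0.5]
    - [[0, 0, 0], [0, 0, 0], 0.5]
    - [[0, 0, 0], [0, 0, 0], 0.5]
    - [[0, 0, 0], [0, 0, 0], 0.5]

```text
clock: 22.25
eef_pos: [0.5878, -0.2841, 0.0249]
tool_rot: [0.758, 0.653, -0.002, 0.002]
ft_force: [-1.7, -10.1, -0.5]
grip_width: 0.0424
grasp_force: 5.1
```

```bash
python3 -c "
from h import *
tr()"
```

```text
t 22.25 p [ 0.5878 -0.2841  0.0249] yawY -8.53 z [-0.001 -0.006 -1.   ] F [ -1.7 -10.1  -0.5] w 0.0424 g 5.057368311099708
tray rel -0.0038 -0.0639 F -0.2 -10.3
```

>>> apply_moves:
  steps:
    - [[-0.075, 0, 0], [0, 0, 0], 0.5]
    - [[-0.075, -0.05, 0], [0, 0, 0], 0.5]
    - [[0, 0, -0.19], [0, 0, 0], 0.5]
    - [[0, 0, -0.19], [0, 0, 0], 0.5]
    - [[0, 0, -0.19], [0, 0, 0], 0.5]
    - [[0, 0, -0.19], [0, 0, 0], 0.5]
    - [[0, 0, -0.19], [0, 0, 0], 0.5]
    - [[0, 0, -0.19], [0, 0, 0], 0.5]

```text
clock: 22.92
eef_pos: [0.5737, -0.3081, 0.2545]
tool_rot: [0.756, 0.654, 0.001, -0.001]
ft_force: [-0.1, -1.0, 0.9]
grip_width: 0.0432
grasp_force: 0.0
```

>>> apply_moves:
  steps:
    - [[-0.13, 0, 0], [0, 0, 0], 0.5]
    - [[0, 0, 0], [0, 0, 0], 0.5]
    - [[0, 0, 0], [0, 0, 0], 0.5]
    - [[0, 0, 0], [0, 0, 0], 0.5]
    - [[0, 0, 0], [0, 0, 0], 1.0]
    - [[0, 0, 0], [0, 0, 0], 1.0]
    - [[0, 0, 0], [0, 0, 0], 1.0]
    - [[0, 0, 0], [0, 0, 0], 1.0]

```text
clock: 23.58
eef_pos: [0.5703, -0.3337, 0.2521]
tool_rot: [0.756, 0.654, -0.0, -0.001]
ft_force: [-0.2, 0.4, -0.4]
grip_width: 0.0851
grasp_force: 0.0
```

```bash
python3 - <<'E'
from look import *
import pickle
p,C=look("r3"); pickle.dump((p,C),open("r3.pkl","wb"))
for n in ["scene","side"]:
    q,D=camera(n); np.savez(n+"1.npz",p=q,D=D)
im=cv2.imread("pics/r3.png")
S=np.load("scene1.npz")["p"];T=np.load("side1.npz")["p"]
f=lambda p,x,y:cv2.resize(p[y:y+56,x:x+75,::-1],(400,300),interpolation=cv2.INTER_CUBIC)
cv2.imwrite("pics/v9.png",np.vstack([np.hstack([f(S,190,225),f(T,335,275)]),np.hstack([cv2.resize(im,(400,300)),f(T,235,150)])]))
E
```

```text
t 23.58 p [ 0.5703 -0.3337  0.2521] yawY -8.29 z [-0.001  0.001 -1.   ] F [-0.2  0.4 -0.4] w 0.0851 g 0.0
tray rel -0.0137 -0.1155 F -0.2 0.4
xt -41.0 41.5 yt -53.0 50.0 area cm2 83.455
y -50 x -40.5 41.0; y -40 x -40.5 41.0; y -30 x -40.5 41.0; y -20 x -40.0 41.0; y -10 x -40.5 41.0; y 0 x -40.5 41.0; y 10 x -40.5 41.0; y 20 x -40.5 41.0; y 30 x -40.5 41.0; y 40 x -41.0 41.0; 
x -40 y -51.5 50.0; x -30 y -52.5 50.0; x -20 y -52.5 49.5; x -10 y -52.5 50.0; x 0 y -52.5 50.0; x 10 y -52.5 49.5; x 20 y -52.5 49.5; x 30 y -52.5 50.0;
```

View pics/v9.png

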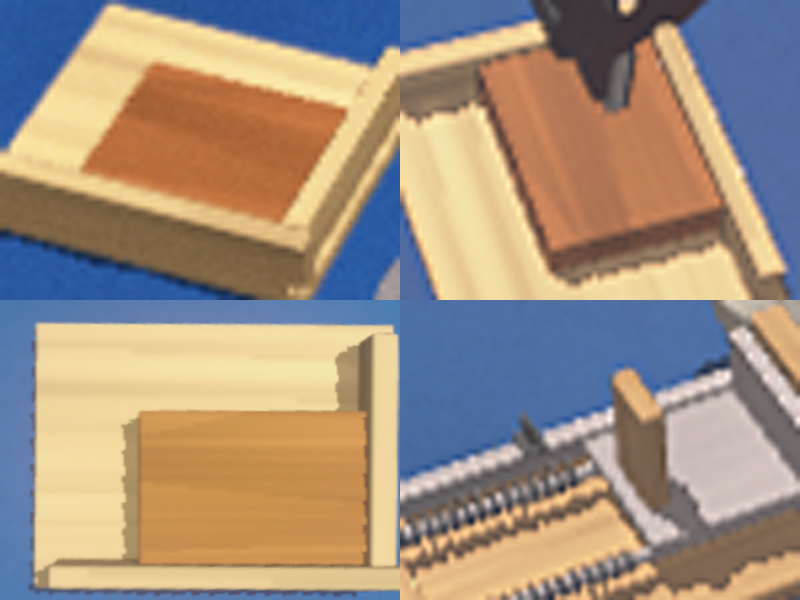

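The v9 picture shows all three boards flush in the corner with their edges aligned. Numerically the stack measures 82 × 102 mm with parallax, and its edges are parallel to the ledges. Now the clamp.

```bash
python3 - <<'E'
from h import *
C=cal("scene");g=lambda L:[(384+(u+.5)/8-.5,208+(v+.5)/8-.5) for u,v in L]
P=plane(C,g([(224,203),(350,207),(218,232),(352,236)]),.106);print("scene grip top",P.round(4),P.mean(0).round(4),[np.degrees(np.arctan2(*(P[b]-P[a])[:2][::-1])).round(1) for a,b in((0,1),(2,3))])
for n in ["scene","side"]:
    Z=np.load(n+"0.npz");C=cal(n);X=cloud(C,Z["D"])
    m=(Z["D"]>0)&(X[...,0]>.40)&(X[...,0]<.60)&(X[...,1]>.12)&(X[...,1]<.28)&(X[...,2]>.099)&(X[...,2]<.112)
    v,u=np.nonzero(m);print(n,m.sum(),"px",u.min(),u.max(),v.min(),v.max(),X[m].mean(0).round(4) if m.any() else "")
    if m.any(): print("ray",plane(C,np.c_[u,v],.106).mean(0).round(4))
E
```

```text
scene grip top [[0.5486 0.1959 0.106 ]
 [0.5439 0.2317 0.106 ]
 [0.5612 0.1949 0.106 ]
 [0.5561 0.2327 0.106 ]] [0.5525 0.2138 0.106 ] [np.float64(97.5), np.float64(97.6)]
scene 94 px 411 428 233 239 [0.5511 0.2142 0.1032]
ray [0.5542 0.214  0.106 ]
side 63 px 274 284 163 173 [0.5433 0.2078 0.1039]
ray [0.5426 0.2057 0.106 ]
```

>>> apply_moves:
  steps:
    - [[0, 0, 0], [0, 0, -0.0295], 1.0]
    - [[0, 0, 0], [0, 0, -0.0295], 1.0]
    - [[0, 0, 0], [0, 0, -0.0295], 1.0]
    - [[0.205, 0.02, 0], [0, 0, 0], 1.0]
    - [[0.205, 0.02, 0], [0, 0, 0], 1.0]
    - [[0.205, 0.02, 0], [0, 0, 0], 1.0]
    - [[0.205, 0.02, 0], [0, 0, 0], 1.0]
    - [[0.205, 0.02, 0], [0, 0, 0], 1.0]

```text
clock: 24.4
eef_pos: [0.5626, -0.1268, 0.2527]
tool_rot: [0.659, 0.752, 0.0, 0.0]
ft_force: [0.8, -0.1, 0.3]
grip_width: 0.085
grasp_force: 0.0
```

>>> apply_moves:
  steps:
    - [[0.205, 0.02, 0], [0, 0, 0], 1.0]
    - [[0.205, 0.02, 0], [0, 0, 0], 1.0]
    - [[0.205, 0.02, 0], [0, 0, 0], 1.0]
    - [[0.205, 0.02, 0], [0, 0, 0], 1.0]
    - [[0.205, 0.02, 0], [0, 0, 0], 1.0]
    - [[0.205, 0.02, 0], [0, 0, 0], 1.0]
    - [[0.205, 0.02, 0], [0, 0, 0], 1.0]
    - [[0, 0, 0], [0, 0, 0], 1.0]

```text
clock: 25.07
eef_pos: [0.552, 0.167, 0.2526]
tool_rot: [0.655, 0.755, 0.001, -0.001]
ft_force: [0.6, -0.7, -0.8]
grip_width: 0.0855
grasp_force: 0.0
```

```bash
python3 - <<'E'
from h import *
import pickle
st()
C=cal("wrist"); p,D=camera("wrist"); pickle.dump((p,D,C),open("w2.pkl","wb"))
cv2.imwrite("pics/w2.png",p[:,:,::-1])
print(-C[2].T@C[3],proj(C,[[.549,.211,.106],[.549,.26,.0395]]))
E
```

```text
t 25.07 p [0.552  0.167  0.2526] yawY 8.11 z [ 0.     0.004 -1.   ] F [ 0.6 -0.7 -0.8] w 0.0855 g 0.0
[0.54037022 0.2482203  0.37864879] [[323.09245959 175.916602  ]
 [330.40557318 109.04944835]]
```

View pics/w2.png

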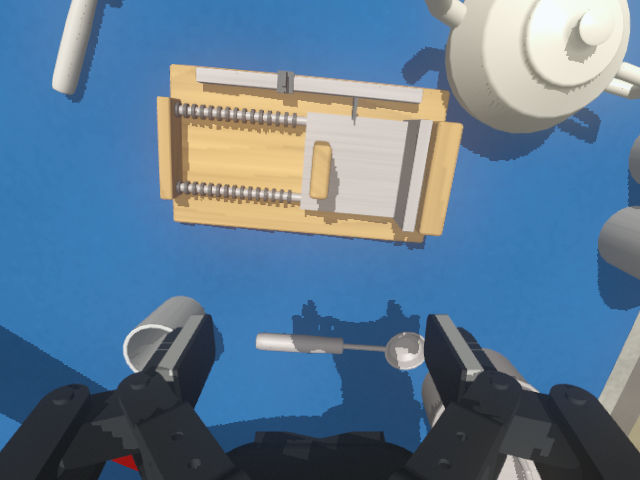

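The w2 view shows the grip top centred at about (320,170), the pointer near column 354 (rows 97–122), the mark fin near (286,82), and the base's near edge from (174,221) to (424,241).

```bash
python3 - <<'E'
from h import *
import pickle
p,D,C=pickle.load(open("w2.pkl","rb"))
a=lambda P,i,j:np.degrees(np.arctan2(*(P[j]-P[i])[:2][::-1])).round(2)
B=plane(C,[(174,221),(424,241)],.014);print("base edge",B.round(4),a(B,0,1),np.linalg.norm(B[1]-B[0]))
E=plane(C,[(160,98),(162,198)],.044);print("endblock",E.round(4),a(E,1,0)-90)
g=cv2.cvtColor(p,cv2.COLOR_RGB2GRAY); h=cv2.cvtColor(p,cv2.COLOR_RGB2HSV)
m=((h[...,0]>8)&(h[...,0]<28)&(h[...,1]>70)).astype(np.uint8)
sub=np.zeros_like(m);sub[135:205,308:334]=m[135:205,308:334]
n,l,s,c=cv2.connectedComponentsWithStats(sub);k=1+s[1:,4].argmax();print("comp",s[k],c[k])
print("grip top?",plane(C,[c[k]],.106).round(4), "depth z",cloud(C,D)[165:175,316:325,2].mean())
print("tips",g[66:98,276:300:1][::2]);
print("pointer");print(g[94:126:2,344:366])
X=cloud(C,D);print("z near fin",(X[66:98:3,278:296:2,2]*1000).round(0).astype(int));print("z ptr",(X[94:124:3,346:364:2,2]*1000).round(0).astype(int))
E
```

```text
base edge [[0.4074 0.1318 0.014 ]
 [0.6656 0.1469 0.014 ]] 3.36 0.2586940294521072
endblock [[0.4035 0.2489 0.044 ]
 [0.4067 0.1619 0.044 ]] 2.1299999999999955
comp [ 309  141   23   59 1034] [320.19535783 170.0483559 ]
grip top? [[0.5463 0.2149 0.106 ]] depth z 0.10608453849180412
tips [[116 116 116 117 117 117 117 118 117 117 117 117 117 117 115 115 114 115
  115 115 115 116 117 117]
 [118 118 118 117 117 118 118 117 117 117 118 117 117 116 116 116 116 115
  115 115 116 117 117 117]
 [118 123 130 128 126 127 124 126 124 123 122 123 121 119 118 118 116 115
  116 116 115 118 118 117]
 [128 126 137 137 134 134 137 136 135 134  87 116 138 138 137 137 136 134
  111 116 116 118 118 118]
 [188 172 139 138 135 136 137 136 136 134  84  90 139 138 136 137 135 134
  121 133 131 125 123 121]
 [218 184 139 136 135 137 137 138 138 137  81  96 123 139 137 137 136 134
  141 202 194 194 204 201]
 [214 181 138 136 135 137 136 137 136 134  74  84  96 137 137 137 135 144
  206 217 217 218 218 219]
 [213 162 138 136 135 136 139 138 138 127  75  87  97 137 137 136 134 142
  213 213 214 214 213 214]
 [20
[... 2340 characters left out ...]
2]
 [-1 -2  0 -1  0  0  1  1  2]
 [34 33 36 47 46 34 32 34 32]
 [34 33 32 47 44 33 32 34 11]
 [33 32 48 47 41 33 33 34 30]
 [33 33 45 46 40 33 32 32 30]
 [34 33 47 46 38 34 34 33 30]
 [34 32 34 32 32 33 33 32 30]
 [31 32 33 32 34 33 34 34 28]
 [14 13 13 14 15 31 34 33 14]
 [13 13 13 14 14 13 13 14 14]]
z ptr [[ 30  30  30  30  30  31  31  31  31]
 [ 15  12  14  13  49  51  22  26  28]
 [ 14  14  14  13  51  49  14  14  13]
 [ 14  13  14  39  51  50  14  14  15]
 [ 15  14  13  41  50  52  14  14  13]
 [ 12  14  15  47  51  51  15  14  15]
 [ 15  14  15  48  50  14  14  15  14]
 [ 14  15  15  51  51  14  14  14  14]
 [379  42  41  50  52  42  42  42  42]
 [ 42  43  43  41  42  43  43  41  42]]
```

```bash
python3 - <<'E'
from h import *
import pickle
p,D,C=pickle.load(open("w2.pkl","rb"))
h=cv2.cvtColor(p,cv2.COLOR_RGB2HSV); m=(h[...,0]>8)&(h[...,0]<30)&(h[...,1]>50)
pts=[]
for u in range(185,400,5):
    r=np.nonzero(m[200:250,u])[0]; pts.append((u,200+r.max()+.5))
P=plane(C,pts,.014); k=np.polyfit(P[:,0],P[:,1],1); r=P[:,1]-np.polyval(k,P[:,0]); print("base yaw",np.degrees(np.arctan(k[0])),r.std())
# strip upper edge at z~.034
pts=[]
for u in list(range(205,270,5))+list(range(300,410,5)):
    b=(h[40:110,u,1]<60); r=np.nonzero(b)[0]; pts.append((u,40+r.min()-.5))
P=plane(C,pts,.033); k2=np.polyfit(P[:,0],P[:,1],1); print("strip yaw",np.degrees(np.arctan(k2[0])),(P[:,1]-np.polyval(k2,P[:,0])).std())
yaw=np.arctan((k[0]+k2[0])/2);ux=np.array([np.cos(yaw),np.sin(yaw)])
a=plane(C,[(355.4,100)],.0465)[0];b=plane(C,[(283.7,79)],.0475)[0]
print("ptr",a,"fin",b,"pull",(a-b)[:2]@ux,"yaw",np.degrees(yaw))
st([.5463,.2149,.2526])
E
```

```text
base yaw 2.9933286800520804 0.0003163010907643725
strip yaw 3.174725283108875 0.00048416505012485825
ptr [0.56859964 0.26995882 0.0465    ] fin [0.50693701 0.27766895 0.0475    ] pull 0.06115851798275983 yaw 3.0840347171384788
t 25.12 p [0.5523 0.1638 0.2525] yawY 7.99 z [ 0.     0.001 -1.   ] F [-0.1 -1.  -0.3] w 0.0853 g 0.0
rows units [ 0.257  0.006 -0.   ]
```

>>> apply_moves:
  steps:
    - [[0, 0, 0], [0, 0, 0.0272], 0.6]
    - [[0.128, -0.008, 0], [0, 0, 0], 0.6]
    - [[0.128, -0.008, 0], [0, 0, 0], 0.6]
    - [[0, 0, 0], [0, 0, 0], 0.6]
    - [[0, 0, 0.15], [0, 0, 0], 0.6]
    - [[0, 0, 0.15], [0, 0, 0], 0.6]
    - [[0, 0, 0], [0, 0, 0], 0.6]
    - [[0, 0, 0], [0, 0, 0], 0.6]

```text
clock: 25.78
eef_pos: [0.546, 0.2091, 0.1912]
tool_rot: [0.691, 0.723, -0.002, -0.001]
ft_force: [1.0, -0.1, 0.4]
grip_width: 0.0515
grasp_force: 0.0
```

```bash
python3 - <<'E'
from h import *
st([.5463,.2149,.087])
C=cal("wrist"); p,D=camera("wrist"); X=cloud(C,D)
m=(D>0)&(abs(X[...,0]-.546)<.05)&(abs(X[...,1]-.215)<.05)&(X[...,2]>.1)&(X[...,2]<.112)
h=cv2.cvtColor(p,cv2.COLOR_RGB2HSV); m&=(h[...,0]>8)&(h[...,0]<30)&(h[...,1]>50)
v,u=np.nonzero(m); print(m.sum(), X[m].mean(0), cv2.minAreaRect(X[m][:,:2].astype(np.float32)*1000) if m.any() else 0, plane(C,np.c_[u,v],.106).mean(0))
E
```

```text
t 25.78 p [0.546  0.2091 0.1912] yawY 2.63 z [-0.005 -0.002 -1.   ] F [ 1.  -0.1  0.4] w 0.0515 g 0.0
rows units [0.03  0.005 0.521]
1392 [0.54658186 0.21495469 0.10568511] ((546.5836181640625, 213.80081176757812), (13.843854904174805, 39.08154296875), 3.2249226570129395) [0.54657627 0.21505327 0.106     ]
```

>>> apply_moves:
  steps:
    - [[0.027, 0.005, 0], [0, 0, -0.0025], 0.6]
    - [[0, 0, 0.18], [0, 0, 0], 0.6]
    - [[0, 0, 0.18], [0, 0, 0], 0.6]
    - [[0, 0, 0.1], [0, 0, 0], 0.6]
    - [[0, 0, 0.05], [0, 0, 0], 0.6]
    - [[0, 0, 0], [0, 0, 0], 0.6]
    - [[0, 0, 0], [0, 0, 0], 0.6]
    - [[0, 0, 0], [0, 0, 0], 0.6]

```text
clock: 26.5
eef_pos: [0.55, 0.2169, 0.0932]
tool_rot: [0.687, 0.726, 0.002, 0.001]
ft_force: [0.2, -0.4, 0.4]
grip_width: 0.0512
grasp_force: 0.0
```

>>> apply_moves:
  steps:
    - [[0, 0, 0], [0, 0, 0], 0]
    - [[0, 0, 0], [0, 0, 0], 0]
    - [[0, 0, 0], [0, 0, 0], 0]
    - [[0, 0, 0], [0, 0, 0], 0]
    - [[0, 0, 0], [0, 0, 0], 0]
    - [[0, 0, 0], [0, 0, 0], 0]
    - [[0, 0, 0], [0, 0, 0], 0]
    - [[0, 0, 0], [0, 0, 0], 0]

```text
clock: 27.17
eef_pos: [0.5462, 0.2163, 0.0919]
tool_rot: [0.687, 0.726, -0.001, -0.001]
ft_force: [-7.1, 0.5, 7.4]
grip_width: 0.0132
grasp_force: 60.9
```

```bash
python3 - <<'E'
from h import *
st()
E
```

```text
t 27.17 p [0.5462 0.2163 0.0919] yawY 3.15 z [-0.003  0.001 -1.   ] F [-7.1  0.5  7.4] w 0.0132 g 60.94530701637268
```

>>> apply_moves:
  steps:
    - [[0, -0.02, 0], [0, 0, 0], 0]
    - [[0, -0.04, 0], [0, 0, 0], 0]
    - [[0, -0.05, 0], [0, 0, 0], 0]
    - [[0, -0.05, 0], [0, 0, 0], 0]
    - [[0, -0.04, 0], [0, 0, 0], 0]
    - [[0, -0.03, 0], [0, 0, 0], 0]
    - [[0, -0.02, 0], [0, 0, 0], 0]
    - [[0, 0, 0], [0, 0, 0], 0]

```text
clock: 27.83
eef_pos: [0.5009, 0.2141, 0.092]
tool_rot: [0.688, 0.726, 0.003, 0.002]
ft_force: [8.5, 1.2, -2.4]
grip_width: 0.0129
grasp_force: 59.5
```

```bash
cat > lev.py <<'E'
from h import *
o,R=st(); C=cal("wrist"); p,D=camera("wrist"); X=cloud(C,D)
yaw=np.radians(3.1);ux=np.array([np.cos(yaw),np.sin(yaw)]);uy=np.array([-ux[1],ux[0]])
f0=np.array([.507,.2777])
rx=(X[...,:2]-f0)@ux; ry=(X[...,:2]-f0)@uy
m=(D>0)&(abs(rx)<.04)&(ry>-.03)&(ry<.02)&(X[...,2]>.0425)&(X[...,2]<.056)
for lo in np.arange(-28,16,2):
    k=m&(ry*1000>=lo)&(ry*1000<lo+2)
    if k.sum()>3: print("y",lo,"n",k.sum(),"x med",np.round(np.median(rx[k])*1000,2),np.round(np.percentile(rx[k],[3,97])*1000,1),"z",np.round(np.median(X[k][:,2])*1000,1))
print("cam rel x,y",(-(C[2].T@C[3]))[:2]@ux-f0@ux)
E
python3 lev.py
```

```text
t 27.83 p [0.5009 0.2141 0.092 ] yawY 3.11 z [ 0.007  0.002 -1.   ] F [ 8.5  1.2 -2.4] w 0.0129 g 59.525186419487
y -28 n 186 x med 9.97 [-21.8  38.3] z 42.8
y -26 n 202 x med 13.1 [-22.7  37.9] z 42.9
y -24 n 88 x med 14.86 [-18.   37.9] z 43.3
y -22 n 39 x med 15.65 [14.4 17.4] z 49.9
y -20 n 35 x med 15.43 [14.4 17.2] z 50.1
y -18 n 38 x med 15.35 [14.4 17.2] z 50.0
y -16 n 34 x med 15.55 [14.4 17.3] z 50.1
y -14 n 41 x med 15.41 [14.4 17.4] z 49.9
y -12 n 39 x med 15.44 [14.4 17.3] z 50.2
y -10 n 48 x med 15.67 [14.3 17.3] z 49.2
y -6 n 14 x med -0.38 [-1.7  1. ] z 46.1
y -4 n 33 x med -0.47 [-1.7  1. ] z 46.3
y -2 n 29 x med -0.46 [-1.7  0.9] z 46.2
y 0 n 29 x med -0.47 [-1.4  1. ] z 46.2
y 2 n 31 x med -0.08 [-1.5  1.3] z 46.0
y 4 n 33 x med -0.14 [-1.5  1.3] z 46.4
y 6 n 21 x med -0.18 [-1.5  1.3] z 46.0
cam rel x,y -0.010490455124551046
```

>>> apply_moves:
  steps:
    - [[0, -0.015, 0], [0, 0, 0], 0]
    - [[0, -0.02, 0], [0, 0, 0], 0]
    - [[0, -0.02, 0], [0, 0, 0], 0]
    - [[0, -0.015, 0], [0, 0, 0], 0]
    - [[0, -0.005, 0], [0, 0, 0], 0]
    - [[0, 0, 0], [0, 0, 0], 0]
    - [[0, 0, 0], [0, 0, 0], 0]
    - [[0, 0, 0], [0, 0, 0], 0]

```text
clock: 28.55
eef_pos: [0.4872, 0.2133, 0.092]
tool_rot: [0.688, 0.726, 0.004, 0.002]
ft_force: [9.3, 0.2, -2.0]
grip_width: 0.0133
grasp_force: 59.6
```

```bash
python3 lev.py
```

```text
t 28.55 p [0.4872 0.2133 0.092 ] yawY 3.09 z [ 0.009  0.002 -1.   ] F [ 9.3  0.2 -2. ] w 0.0133 g 59.569727182388306
y -28 n 209 x med 0.21 [-36.5  36.9] z 42.8
y -26 n 231 x med 1.02 [-34.9  36.2] z 42.9
y -24 n 98 x med 1.74 [-33.   32.6] z 43.2
y -22 n 37 x med 1.86 [0.7 3.8] z 49.8
y -20 n 39 x med 1.72 [0.7 3.6] z 50.3
y -18 n 39 x med 1.65 [0.6 3.5] z 50.4
y -16 n 31 x med 1.54 [0.7 3.5] z 49.8
y -14 n 39 x med 1.95 [0.7 3.7] z 50.1
y -12 n 41 x med 1.69 [0.7 3.7] z 49.8
y -10 n 46 x med 2.01 [0.7 3.7] z 49.1
y -6 n 17 x med -0.16 [-1.7  1.2] z 45.7
y -4 n 36 x med -0.49 [-1.7  1.2] z 46.2
y -2 n 31 x med -0.37 [-1.7  1.2] z 46.2
y 0 n 32 x med -0.45 [-1.8  1.1] z 46.2
y 2 n 32 x med -0.53 [-1.6  0.9] z 46.4
y 4 n 31 x med -0.63 [-1.6  0.8] z 46.1
y 6 n 24 x med -0.46 [-1.7  0.8] z 45.6
cam rel x,y -0.024357879476406552
```

>>> apply_moves:
  steps:
    - [[0, -0.0065, 0], [0, 0, 0], 0]
    - [[0, -0.0065, 0], [0, 0, 0], 0]
    - [[0, 0, 0], [0, 0, 0], 0]
    - [[0, 0, 0], [0, 0, 0], 0]
    - [[0, 0, 0], [0, 0, 0], 0]
    - [[0, 0, 0], [0, 0, 0], 0]
    - [[0, 0, 0], [0, 0, 0], 0]
    - [[0, 0, 0], [0, 0, 0], 0]

```text
clock: 29.27
eef_pos: [0.4848, 0.2132, 0.092]
tool_rot: [0.688, 0.726, 0.004, 0.003]
ft_force: [9.5, 0.7, -2.6]
grip_width: 0.0129
grasp_force: 59.6
```

```bash
python3 lev.py
```

```text
t 29.27 p [0.4848 0.2132 0.092 ] yawY 3.08 z [ 0.009  0.002 -1.   ] F [ 9.5  0.7 -2.6] w 0.0129 g 59.55753028392792
y -28 n 206 x med -0.62 [-36.4  36.7] z 42.9
y -26 n 229 x med 0.23 [-36.6  38. ] z 43.0
y -24 n 83 x med -1.36 [-36.2  36.6] z 43.4
y -22 n 41 x med -0.65 [-1.7  1.3] z 50.0
y -20 n 37 x med -0.6 [-1.8  1.2] z 49.7
y -18 n 35 x med -0.75 [-1.7  1.1] z 50.1
y -16 n 35 x med -0.81 [-1.9  1. ] z 50.1
y -14 n 38 x med -0.52 [-1.8  1. ] z 49.9
y -12 n 40 x med -0.59 [-1.8  1.2] z 49.9
y -10 n 47 x med -0.51 [-1.7  1.3] z 49.3
y -6 n 19 x med -0.69 [-1.8  1. ] z 45.9
y -4 n 29 x med -0.32 [-1.7  1. ] z 46.0
y -2 n 33 x med -0.55 [-1.8  0.9] z 46.1
y 0 n 33 x med -0.54 [-1.7  0.8] z 45.8
y 2 n 30 x med -0.55 [-1.6  0.9] z 46.1
y 4 n 31 x med -0.67 [-2.1  0.7] z 45.6
y 6 n 25 x med -0.77 [-2.2  0.5] z 46.2
cam rel x,y -0.026840104450626845
```

```bash
python3 - <<'E'
from h import *
print(bot.job_done()); st()
E
```

```text
the job is handed in; nothing more can be done
None
the job is handed in; nothing more can be done
```

The three boards are squared up flush in the tray's corner, and the arm is still holding the clamp's grip with the pointer level with the mark (within about 0.5 mm). I handed the job in at about 29 s; after the last push I did not recheck the boards or the other things on the counter.

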